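Sweep the washers through the gate into the slot

ROBOT

A 6-joint arm with a two-finger parallel gripper is mounted at the origin on the work surface. World frame = base frame: x ahead of the robot, y to its left, z up, the work surface at z = 0. Lengths are in m, angles in rad, forces in N, time in s.
With the tool pointing down it reaches from about 0.25 to 0.725 m from the base axis. Payload 4 kg.
Tool frame: the origin (TCP) lies between the finger pads; the fingertips stand 17 mm ahead of it and the grasp point (between the pads) lies 2 mm behind it; z points along the fingers, x is the direction in which the jaws open and shut, and the axes are right-handed (so a half turn about z gives the same grasp; the last joint's range is limited). The gripper opens to 85 mm and grips with 20 to 120 N. Pads are 22 mm wide; open, the fingers measure 114 mm over their backs; the gripper's body (76 mm by 85 mm) begins 54 mm behind the grasp point. The pads swing forward as they close: fully open they stand 13 mm farther back than shut.
Start: joints at [1.293, 0.241, 0.005, 1.335, 0, 1.571], TCP at [0.137, 0.481, 0.248] pointing down, gripper open.
Joint ranges: [-2.72, 2.72], [-1.05, 1.87], [-1.09, 1.28], [-1.99, 2.15], [-1.42, 1.44], [-3.14, 3.14]. Speed limits (rad/s): [2.79, 2.79, 3.14, 3.14, 3.14, 3.14].

INTERFACE

Orientations are given as a unit quaternion [x, y, z, w].
In Python, from workcell import telemetry, cams, workorder gives the robot as it stands. The module is installed in compiled form; this text tells all that it offers.
- The arm moves only by the tool apply_moves, never from a script. Its argument "moves" is a list that holds one entry, the list of rows, each a list of 4 numbers: the shift along the tool's x, y, z in mm, then the turn about the tool's z in degrees. A call has exactly 10 rows; each row shifts and turns the pose as measured when the row begins, along the tool's axes as they then stand; what a row does not reach is not made up. A row lasts 1/10 s, in which the tool goes at most 50 mm and 8.59 degrees, less where a joint would pass 70% of its speed; a pose out of reach is approached as far as the arm can. A call with a gripper value outside its range is refused whole. "hand" is the gripper's target within -1 to 1 (fully open at 1, half-way at 0, shut at -1), set as the call begins (left out, the last holds). The fingers move at their own pace and stop on an object; the grip force is fixed at half the most. Time passes only in rows, so rows that do not move let the fingers close, or fill a call up. It gives the time, the measured TCP pose, the force and the opening at its end, in the units of the state.
- telemetry.get_obs(): the state, without advancing time (a new reading comes with each control period).
- cams.camera(name): name is "scene" or "top" or "wrist"; returns a dict with "color" (420x560x3 uint8, red, green, blue), "fovy" (degrees; the focal length in pixels is half the picture's height over the tangent of half this angle, whatever the lens; pixels are square), "cx", "cy" (the principal point, pixels), "k1" (the pictures are not rectified: a ray, as slopes to the right and down, at radius r is drawn at 1 + k1 r^2 times it, then the intrinsics apply), "camera_from_world" (4x4, takes a point from world to camera coordinates). Camera axes: x right, y down, z forward; pixel columns grow to the right and rows downward; lengths in m; the calibration is good to about 2 mm. A picture is of the moment at which its call begins. There is no depth.
- workorder.job_done(): hands the job in, once; it reports no verdict.
The state is a dict: "clock": time; "joint_pos": joint angles; "joint_vel": joint speeds; "tau": joint torques, N m; "eef_pos": TCP position; "tool_rot": TCP orientation; "ft_force": force on the tool from outside, world axes, zero at the start; "ft_torque": the same for the moment, N m; "grip_width": finger opening in m.
Only numpy, scipy, OpenCV 4.12 (cv2) and the standard library are available. Lean on these libraries where they do the work, as an engineer would, in place of code of your own. Each camera call takes 0.05 s, during which the arm holds its last target. There are 200 camera calls.

TASK

Sweep the three loose steel washers lying in the yellow-walled tray through its narrow gate into the red-sided slot, one at a time, each one down in the slot before the next goes through. Push them along the tray with the fingertips and do not pick them up. Leave the socket, the bolt, the oil bottle and the tin standing where they are, and finish with all three washers at rest in the slot.

Things in the scene. Friction and masses are not known exactly. Their poses are not given: they have to be found in the camera images.
- tray: The fixed sorting tray, yaw up to 0.5 rad either way. Origin on the table under the middle of the gate, z up, +x points out through the gate into the slot. Flat dark rubber deck, top 70 mm above the table, inside the walls from tray x -260 to 0 and y -150 to 150 mm. Yellow rear, side and front walls stand 18 mm above the deck, 6 mm thick; front wall inside face x = -45 for |y| 72 to 150.
- guide (a point): Left (+y) outer end of the guide walls, at deck height, tray (-45, 72). Two straight yellow guide walls at 45 degrees, 18 mm above the deck, inside faces running from tray (-45, +-72) in to (0, +-27) mm, funnel the washers to the gate.
- gate (a point): Middle of the gate, at deck height (70 mm above the table). The gate is 54 mm wide, between the ends of the guide walls. The deck ends here (tray x = 0) in a sheer edge and the slot begins at once: a washer tips off and drops in when its centre has gone past the edge, so the fingers can stay on the tray side.
- slot (a point): Centre of the slot's blue floor, 8 mm above the table (62 mm below the deck). The slot is a red-sided open box, inside 80 mm long (tray x 0 to 80) and 80 mm wide (tray y -40 to 40); its sides rise 6 mm and its far end 15 mm above the deck's height.
- washer0_center (a point): Centre of a loose flat steel washer, 44 mm outside diameter, 24 mm hole, 8 mm thick, about 67 g. It starts flat on the deck, so this point is then 4 mm above the deck. The three washers are alike and slide with ordinary friction.
- washer1_center (a point): Centre of a loose flat steel washer, 44 mm outside diameter, 24 mm hole, 8 mm thick, about 67 g. It starts flat on the deck, so this point is then 4 mm above the deck. The three washers are alike and slide with ordinary friction.
- washer2_center (a point): Centre of a loose flat steel washer, 44 mm outside diameter, 24 mm hole, 8 mm thick, about 67 g. It starts flat on the deck, so this point is then 4 mm above the deck. The three washers are alike and slide with ordinary friction.
- socket: Bystander: a blue-sleeved wrench socket with a steel collar and a square drive hole on top, standing loose on the deck near the rear wall, 34 mm diameter, 45 mm tall. Origin at the centre of its underside.
- bolt: Bystander: a short brass bolt standing loose on its 36 mm head on the deck near the rear wall, 20 mm shank, 45 mm tall in all. Origin at the centre of its underside.
- oil: Bystander: an orange oil bottle standing loose on the table beside the tray on its tray -y side, 56 mm diameter, 120 mm tall. Origin at the centre of its underside.
- tin: Bystander: a green tin standing loose on the table beside the tray on its tray +y side, 68 mm diameter, 60 mm tall. Origin at the centre of its underside.
- washer0: The same washer as washer0_center; origin at the centre of its underside as it starts.
- washer1: The same washer as washer1_center; origin at the centre of its underside as it starts.
- washer2: The same washer as washer2_center; origin at the centre of its underside as it starts.
There are look-alikes about, which are no part of the job. What is shaped like the washer2 but black, purple or turquoise is not meant.

How it is judged:
On the way, in this order (a step that is already met when the one before it is completed fails the run):
1. a first washer is down in the slot (((x of washer0_center in the frame of tray between -0.002 and 0.085 m and y of washer0_center in the frame of tray between -0.042 and 0.042 m and height (world z) of washer0_center below 0.055 m) or (x of washer1_center in the frame of tray between -0.002 and 0.085 m and y of washer1_center in the frame of tray between -0.042 and 0.042 m and height (world z) of washer1_center below 0.055 m) or (x of washer2_center in the frame of tray between -0.002 and 0.085 m and y of washer2_center in the frame of tray between -0.042 and 0.042 m and height (world z) of washer2_center below 0.055 m))), for 0.2 s.
2. a second washer is down in the slot, after the first ((((x of washer0_center in the frame of tray between -0.002 and 0.085 m and y of washer0_center in the frame of tray between -0.042 and 0.042 m and height (world z) of washer0_center below 0.055 m) and (x of washer1_center in the frame of tray between -0.002 and 0.085 m and y of washer1_center in the frame of tray between -0.042 and 0.042 m and height (world z) of washer1_center below 0.055 m)) or ((x of washer0_center in the frame of tray between -0.002 and 0.085 m and y of washer0_center in the frame of tray between -0.042 and 0.042 m and height (world z) of washer0_center below 0.055 m) and (x of washer2_center in the frame of tray between -0.002 and 0.085 m and y of washer2_center in the frame of tray between -0.042 and 0.042 m and height (world z) of washer2_center below 0.055 m)) or ((x of washer1_center in the frame of tray between -0.002 and 0.085 m and y of washer1_center in the frame of tray between -0.042 and 0.042 m and height (world z) of washer1_center below 0.055 m) and (x of washer2_center in the frame of tray between -0.002 and 0.085 m and y of washer2_center in the frame of tray between -0.042 and 0.042 m and height (world z) of washer2_center below 0.055 m)))), for 0.2 s.
3. the third washer is down in the slot, after the second (x of washer0_center in the frame of tray between -0.002 and 0.085 m and y of washer0_center in the frame of tray between -0.042 and 0.042 m and height (world z) of each of washer0_center, washer1_center, washer2_center below 0.055 m and x of washer1_center in the frame of tray between -0.002 and 0.085 m and y of washer1_center in the frame of tray between -0.042 and 0.042 m and x of washer2_center in the frame of tray between -0.002 and 0.085 m and y of washer2_center in the frame of tray between -0.042 and 0.042 m), for 0.2 s.
At the end, for the whole second after the job is handed in: All three washers are at rest inside the slot (centres between its walls and at least 15 mm below deck height), having dropped in one after another (at least 0.2 s apart), and the socket, bolt, oil bottle and tin stand upright within 20 mm of where they were (all of step 3 and linear speed of each of washer0, washer1, washer2 below 0.02 m/s and distance of each of socket, bolt, oil, tin from where it was at the start of the episode below 0.02 m and angle between each of socket, bolt, oil, tin's own z axis and vertical below 0.2 rad); the robot touches nothing.
It fails at once if a washer is lifted more than 14 mm off the deck (height (world z) of any of washer0_center, washer1_center, washer2_center above 0.088 m).
It fails at once if a bystander (socket, bolt, oil bottle, tin) is moved more than 20 mm or tipped (distance of any of socket, bolt, oil, tin from where it was at the start of the episode above 0.02 m or angle between any of socket, bolt, oil, tin's own z axis and vertical above 0.2 rad).
It also fails if it takes over 72 s, if anything falls off the work surface, if the arm or the gripper's body presses on something with over 40 N, if the wrist force passes 120 N, or if a joint passes its speed limit or range.

## Working session

There is one attempt and no reset: what is moved stays moved. The work goes in short steps, Python scripts to look and compute and a tool call to move; the robot and the scene stay as the last step left them, time stands still between calls to the robot, and variables do not carry over. Pictures are saved under pics/ and viewed, about 8 in all and at most 12, crops included, and the job is handed in when it is done.

Besides the shell and the picture viewer there is one more tool, called after "Request:" in YAML: its name, and indented under it one key for each argument. apply_moves: Moves the arm, as the interface text tells. Its arguments: {"type":"object","properties":{"moves":{"type":"array"},"hand":{"type":"number"}},"required":["moves"]}

```bash
mkdir -p pics; cat > h.py <<'E'
import numpy as np, cv2
from workcell import telemetry, cams, workorder
def cam(n):
    return cams.camera(n)
def ray(c,u,v):
    f=210/np.tan(np.radians(c['fovy'])/2)
    f=c['color'].shape[0]/2/np.tan(np.radians(c['fovy'])/2)
    d=np.array([(u-c['cx'])/f,(v-c['cy'])/f]); s=d.copy()
    for _ in range(30): s=d/(1+c['k1']*(s@s))
    T=np.array(c['camera_from_world']); R=T[:3,:3]
    return -R.T@T[:3,3], R.T@np.array([s[0],s[1],1])
def at(c,u,v,z):
    o,d=ray(c,u,v); return o+d*(z-o[2])/d[2]
def proj(c,p):
    T=np.array(c['camera_from_world']); q=T[:3,:3]@np.array(p)+T[:3,3]; s=q[:2]/q[2]
    f=c['color'].shape[0]/2/np.tan(np.radians(c['fovy'])/2)
    return s*(1+c['k1']*(s@s))*f+[c['cx'],c['cy']]
def save(c,n): cv2.imwrite('pics/'+n+'.png',c['color'][:,:,::-1])
E
python3 - <<'E'
from h import *
import pickle
for n in('top','scene'):
    c=cam(n); save(c,n+'0'); pickle.dump(c,open(n+'0.pkl','wb')); print(n,c['fovy'],c['cx'],c['cy'],c['k1'],ray(c,280,210))
o=telemetry.get_obs(); print(o)
E
```

```text
top 46.92867602146834 282.30783109248864 206.62679387856335 -0.03962474464172844 (array([ 4.85438201e-01, -1.07605917e-04,  1.02240430e+00]), array([ 0.10169964,  0.01545902, -0.99473091]))
scene 50.08712354774109 282.7323356936229 205.48342490513224 -0.02097434319642726 (array([1.3468512 , 0.02488192, 0.69605399]), array([-0.76723087, -0.03085294, -0.64073617]))
{'clock': 0.1, 'joint_pos': array([ 1.29302449e+00,  2.41367986e-01,  3.90403509e-03,  1.33520649e+00,
       -3.20645213e-06,  1.57078015e+00]), 'joint_vel': array([-0.00023688, -0.00149897,  0.00126166, -0.00021151, -0.00036476,
        0.00097701]), 'tau': array([-1.00324189e-03, -3.73139548e+01,  2.53010255e+01,  1.08722880e-02,
       -1.31761813e-04, -6.09975686e-06]), 'eef_pos': array([0.13696652, 0.48033913, 0.247504  ]), 'tool_rot': array([ 7.98184470e-01,  6.02412379e-01, -7.46987437e-04,  5.65762130e-04]), 'ft_force': array([-0.2537569 ,  0.45001295,  0.69437216]), 'ft_torque': array([-0.01333617,  0.0009904 ,  0.05701587]), 'grip_width': 0.08512899058178393}
```

View pics/top0.png

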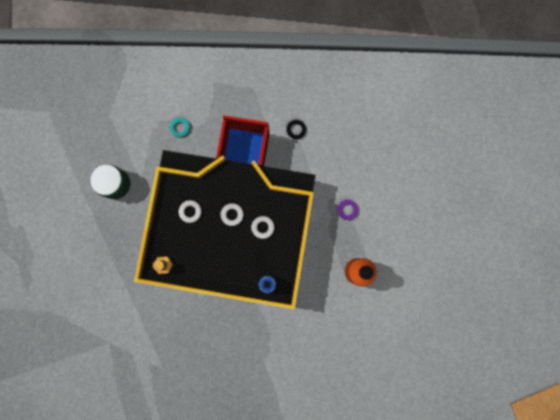

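The top view shows pale steel washers at (189,211), (232,214) and (262,227) on the dark deck. The look-alikes are turquoise (180,127), black (297,129) and purple (347,210), all on the table outside the tray. The bolt is at (162,265), the socket at (267,285), the gate at about (238,160) and the slot at (244,146). Next I fit the tray pose and confirm the washers in an enlarged crop.

```bash
cat >> h.py <<'E'
W=np.array([[-48,153],[-263,153],[-263,-153],[-48,-153],[-48,-73.2],[-2,-29],[-48,-73.2]])/1e3
segs=[((-48,153),(-263,153)),((-263,153),(-263,-153)),((-263,-153),(-48,-153)),((-48,-153),(-48,-74)),((-48,-74),(-1,-29.5)),((-48,153),(-48,74)),((-48,74),(-1,29.5))]
def dist(P):
    r=[]
    for a,b in segs:
        a=np.array(a)/1e3;b=np.array(b)/1e3;d=b-a;t=np.clip(((P-a)@d)/(d@d),0,1);r.append(np.linalg.norm(P-a-t[:,None]*d,axis=1))
    return np.min(r,0)
def Rz(a): return np.array([[np.cos(a),-np.sin(a)],[np.sin(a),np.cos(a)]])
import os,json
if os.path.exists('tray.json'): TX,TY,TH=json.load(open('tray.json'))
def totray(p): return Rz(-TH)@(np.array(p)[:2]-[TX,TY])
def fromtray(q): return Rz(TH)@np.array(q)+[TX,TY]
def washers(c):
    """pale blobs whose centre lies on the deck, tray mm"""
    I=c['color'].astype(int); m=((I.min(2)>110)&(I.max(2)-I.min(2)<40)).astype(np.uint8)
    n,l,s,ce=cv2.connectedComponentsWithStats(m); out=[]
    for i in range(1,n):
        if s[i,4]<40: continue
        u,v=s[i,0]+(s[i,2]-1)/2,s[i,1]+(s[i,3]-1)/2
        t=totray(at(c,*ce[i],.078))*1e3
        if -262<t[0]<5 and abs(t[1])<150: out.append((ce[i].round(1),s[i,2:5],t.round(1)))
    return out
E
python3 - <<'E'
from h import *
import h,pickle,json
from scipy.optimize import least_squares
c=pickle.load(open('top0.pkl','rb'))
hsv=cv2.cvtColor(c['color'],cv2.COLOR_RGB2HSV)
m=cv2.inRange(hsv,(18,140,130),(32,255,255)); 
v,u=np.nonzero(m); k=(u>125)&(u<325)&(v>145)&(v<312)&~((u-162)**2+(v-265)**2<170); u,v=u[k],v[k]
P=np.array([at(c,a,b,.088)[:2] for a,b in zip(u,v)])
best=least_squares(lambda x: dist((P-x[:2])@Rz(x[2])),[*at(c,238,160,.088)[:2],-.15],loss='soft_l1',f_scale=.003)
print(len(P),best.x,np.median(dist((P-best.x[:2])@Rz(best.x[2]))))
json.dump(list(best.x),open('tray.json','w')); h.TX,h.TY,h.TH=best.x
for w in washers(c): print(*w)
for n,uv,z in(('bolt',(162,265),.115),('socket',(267,285),.115),('tin',(107,181),.06),('oil',(367,272),.12),('black',(297,129),.008)):
    p=at(c,*uv,z); print(n,p.round(3),(totray(p)*1e3).round())
I=c['color'].copy()
for q in [(0,27),(0,-27),(-45,72),(-45,-72),(-260,150),(-260,-150),(-45,150),(-45,-150)]:
    pp=proj(c,[*fromtray(np.array(q)/1e3),.088]); I[int(round(pp[1])),int(round(pp[0]))]=(0,255,255)
cr=cv2.resize(I[105:315,120:390],None,fx=2.9,fy=2.8,interpolation=cv2.INTER_NEAREST)
cv2.imwrite('pics/crop0.png',cr[:,:,::-1])
E
```

```text
1903 [ 0.68014603  0.10043808 -0.13472049] 0.001954398354607055
[282.1 235.7] [   560    375 173917] [-134.7 -110.6]
[189.2 211.2] [ 23  22 278] [-117.3   77.5]
[231.4 214.4] [ 22  22 285] [-109.9   -5.6]
[262.1 227. ] [ 23  23 285] [-124.5  -69.3]
bolt [0.468 0.232 0.115] [-228.  101.]
socket [0.438 0.034 0.115] [-231.  -99.]
tin [0.632 0.368 0.06 ] [-83. 258.]
oil [ 0.467 -0.151  0.12 ] [-177. -277.]
black [ 0.765 -0.015  0.008] [ 100. -103.]
```

View pics/crop0.png

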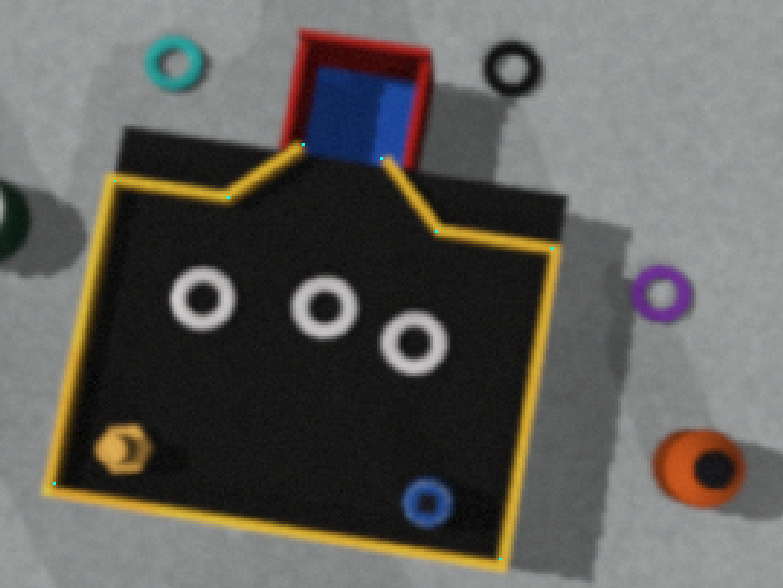

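The crop agrees with the fit: the cyan corner marks sit on the wall corners. Three pale steel washers lie on the deck, at tray A(-117,77), B(-110,-6) and C(-124,-69). The coloured rings are outside the tray, so they are ruled out. I'll cradle each washer between partly open fingertips, starting with B.

```bash
cat >> h.py <<'E'
from scipy.spatial.transform import Rotation as Rot
def pose():
    o=telemetry.get_obs(); R=Rot.from_quat(o['tool_rot']).as_matrix(); p=o['eef_pos']
    phi=np.degrees(np.arctan2(R[1,1],R[0,1])-TH)   # heading of tool y in tray frame
    return o,R,p,phi
def go(x,y,z,phi=0):
    """tray mm, world z mm, heading deg -> tool deltas"""
    o,R,p,ph=pose(); t=np.array([*fromtray(np.array([x,y])/1e3),z/1e3])
    d=R.T@(t-p)*1e3
    print('t',round(o['clock'],2),'now',(totray(p)*1e3).round(1),(p[2]*1e3).round(1),'phi',round(ph,1),'w',round(o['grip_width']*1e3,1),'F',o['ft_force'].round(1),'-> d',d.round(1),'turn',round(ph-phi,1))
E
python3 -c "
from h import *
go(-165,-6,130)"
```

```text
t 0.1 now [-589.3  303.5] 247.5 phi -8.2 w 85.1 F [-0.3  0.5  0.7] -> d [-245.6  464.1  118. ] turn -8.2
```

Request:
apply_moves:
  moves:
    - [[0,0,0,-8.2],[-30,41,0,0],[-30,41,0,0],[-30,41,0,0],[-30,41,0,0],[-30,41,0,0],[-30,41,0,0],[-30,41,0,0],[-30,41,5,0],[-30,41,5,0]]
  hand: -0.43

```text
clock: 1.1
eef_pos: [0.4632, 0.1717, 0.2345]
tool_rot: [0.746, 0.666, -0.003, 0.0]
ft_force: [0.7, 0.6, -0.3]
grip_width: 0.0242
```

```bash
python3 -c "
from h import *
go(-165,-6,100)"
```

```text
t 1.1 now [-224.5   41.5] 234.5 phi 1.3 w 24.2 F [ 0.7  0.6 -0.3] -> d [-48.2  58.9 134.5] turn 1.3
```

Request:
apply_moves:
  moves:
    - [[-25,30,0,0.6],[-22,28,20,0.6],[0,0,28,0],[0,0,28,0],[0,0,28,0],[0,0,18,0],[0,0,8,0],[0,0,3,0],[0,0,0,0],[0,0,0,0]]

```text
clock: 2.1
eef_pos: [0.5207, 0.1072, 0.0936]
tool_rot: [0.757, 0.653, -0.004, 0.0]
ft_force: [0.6, -0.7, -0.0]
grip_width: 0.0243
```

```bash
python3 -c "
from h import *
go(-160,-6,90)"
```

```text
t 2.1 now [-158.9  -14.7] 93.6 phi -0.7 w 24.3 F [ 0.6 -0.7 -0. ] -> d [ 8.7 -1.2  3.5] turn -0.7
```

Request:
apply_moves:
  moves:
    - [[4,0,0,-0.7],[4.5,0,0,0],[0,0,0,0],[0,0,2,0],[0,0,1.5,0],[0,0,1,0],[0,0,0,0],[0,0,0,0],[0,0,0,0],[0,0,0,0]]

```text
clock: 3.1
eef_pos: [0.5242, 0.1172, 0.0921]
tool_rot: [0.753, 0.658, -0.001, 0.002]
ft_force: [0.6, -0.4, 0.2]
grip_width: 0.0247
```

```bash
python3 -c "
from h import *
go(-40,-3,90)
c=cam('top');print(*washers(c)[1:],sep='\n')
c=cam('wrist');save(c,'wr1')"
```

```text
t 3.1 now [-156.8   -4.3] 92.1 phi 0.1 w 24.7 F [ 0.6 -0.4  0.2] -> d [  1.2 116.8   2.2] turn 0.1
(array([211.3, 221.6]), array([ 17,  88, 579], dtype=int32), array([-130.4,   30.8]))
(array([235.6, 211.1]), array([ 18,  19, 129], dtype=int32), array([-102.1,  -12.5]))
(array([261.9, 225.7]), array([ 23,  20, 227], dtype=int32), array([-122.1,  -68.4]))
```

View pics/wr1.png

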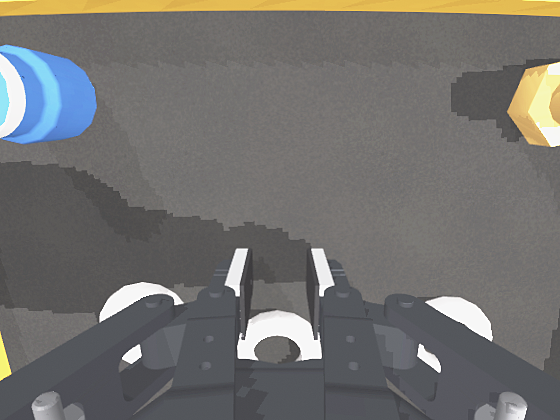

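Request:
apply_moves:
  moves:
    - [[0,0,2,0],[0,0,1.5,0],[0,0,0,0],[0,8,0,0],[0,10,0,0],[0,10,0,0],[0,10,0,0],[0,10,0,0],[0,10,0,0],[0,5,0,0]]

```text
clock: 4.2
eef_pos: [0.5925, 0.1079, 0.088]
tool_rot: [0.753, 0.658, -0.001, 0.002]
ft_force: [-1.2, -0.3, 0.2]
grip_width: 0.0244
```

```bash
python3 -c "
from h import *
go(-24,-2,90)"
```

```text
t 4.2 now [-87.9  -4.3] 88.0 phi 0.0 w 24.4 F [-1.2 -0.3  0.2] -> d [ 2.3 63.9 -2. ] turn 0.0
```

Request:
apply_moves:
  moves:
    - [[0,8,-1,0],[0.5,10,0,0],[0.5,10,0,0],[0.5,10,0,0],[0.5,9,0,0],[0,8,0,0],[0,5,0,0],[0,3,0,0],[0,0,0,0],[0,0,0,0]]

```text
clock: 5.2
eef_pos: [0.6609, 0.1001, 0.0884]
tool_rot: [0.753, 0.658, -0.002, 0.002]
ft_force: [-0.5, -0.3, -0.7]
grip_width: 0.0249
```

```bash
python3 -c "
from h import *
go(-24,-2,90)
c=cam('top');I=c['color'];cv2.imwrite('pics/t2.png',cv2.resize(I[95:315,120:390],None,fx=2.9,fy=2.7)[:,:,::-1])"
```

```text
t 5.2 now [-19.   -2.9] 88.4 phi -0.0 w 24.9 F [-0.5 -0.3 -0.7] -> d [ 0.9 -5.  -1.6] turn -0.0
```

View pics/t2.png

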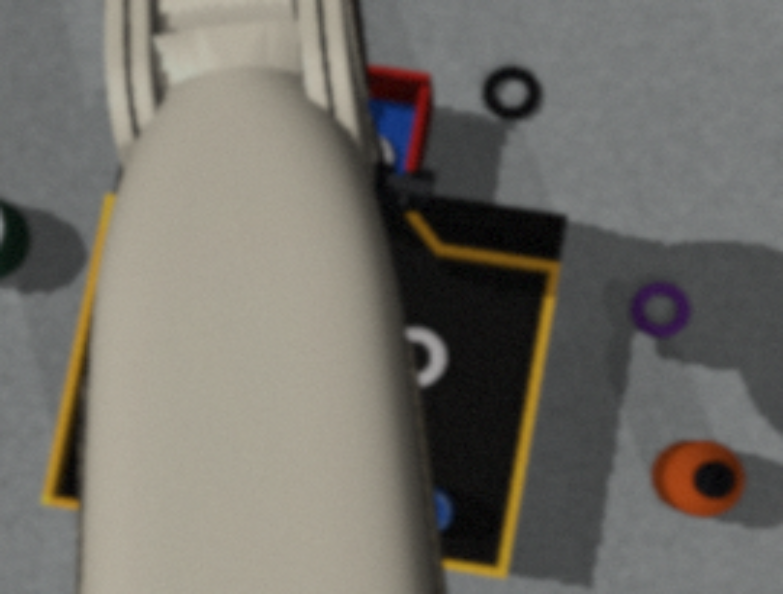

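The top view is mostly hidden by the arm. A pale washer edge shows in the slot at crop (385,150), and washer C is still at (420,357). I'll lift clear, move behind C and check the slot with the scene camera.

Request:
apply_moves:
  moves:
    - [[0,-10,-5,0],[0,-10,-25,0],[-10,-20,-20,0],[-25,-30,0,0],[-25,-30,0,0],[-25,-30,0,0],[-15,-5,0,-8],[0,0,0,-8],[0,0,0,-8],[0,0,0,-8]]

```text
clock: 6.25
eef_pos: [0.4981, 0.0184, 0.1436]
tool_rot: [0.532, 0.846, -0.002, 0.001]
ft_force: [0.2, -0.1, -0.5]
grip_width: 0.0246
```

```bash
python3 -c "
from h import *
go(-154,-102,95,48)
print(telemetry.get_obs()['joint_pos'].round(2))
c=cam('scene');save(c,'s3')
for q,z in(((0,0),.07),((40,0),.008),((-154,-102),.07)):print(proj(c,[*fromtray(np.array(q)/1e3),z]).round())"
```

```text
t 6.25 now [-169.4 -105.7] 143.6 phi 33.4 w 24.6 F [ 0.2 -0.1 -0.5] -> d [-5.2 15.  48.6] turn -14.6
[ 0.04  0.31 -0.18  1.08 -0.   -0.41]
[331. 237.]
[327. 272.]
[292. 187.]
```

View pics/s3.png

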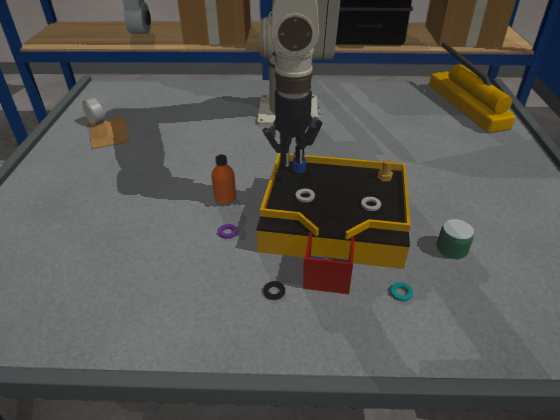

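The scene view shows the deck with only two washers, at (305,195) and (371,203). B is gone from the deck, and the socket, bolt, oil and tin are all standing. Now I descend behind C.

Request:
apply_moves:
  moves:
    - [[-3,7,10,-7.3],[-2,7,15,-7.3],[0,0,12,0],[0,0,8,0],[0,0,4,0],[0,0,2,0],[0,0,1,0],[0,0,0,0],[0,0,0,0],[0,0,0,0]]

```text
clock: 7.3
eef_pos: [0.5102, 0.0215, 0.0929]
tool_rot: [0.422, 0.906, -0.001, 0.002]
ft_force: [-0.4, -0.1, -0.1]
grip_width: 0.0243
```

```bash
cat >> h.py <<'E'
def slot(c):
    I=c['color'].astype(int); m=((I.min(2)>70)&(I.max(2)-I.min(2)<45)).astype(np.uint8)
    n,l,s,ce=cv2.connectedComponentsWithStats(m)
    for i in range(1,n):
        t=totray(at(c,*ce[i],.012))*1e3
        if 0<t[0]<80 and abs(t[1])<40 and s[i,4]>15: print('slot blob',ce[i].round(),s[i,2:5],t.round())
E
python3 -c "
from h import *
go(-154,-102,90,48)
c=cam('top');print(*washers(c)[1:],sep='\n');slot(c)
save(c,'t4')"
```

```text
t 7.3 now [-157.8 -101. ] 92.9 phi 47.7 w 24.3 F [-0.4 -0.1 -0.1] -> d [-3.4  1.8  2.9] turn -0.3
(array([189.2, 211.1]), array([ 22,  21, 258], dtype=int32), array([-117.2,   77.7]))
slot blob [246. 153.] [ 22  22 235] [28. -6.]
```

Request:
apply_moves:
  moves:
    - [[-2,0,2,-0.3],[-1.5,0,2,0],[0,8,0,0],[0,10,0,0],[0,10,0,0],[0,10,0,0],[0,10,0,0],[0,10,0,0],[0,10,0,0],[0,6,0,0]]

```text
clock: 8.35
eef_pos: [0.5741, 0.0705, 0.0887]
tool_rot: [0.42, 0.908, -0.002, 0.002]
ft_force: [-1.9, -0.3, 0.3]
grip_width: 0.0247
```

```bash
python3 -c "
from h import *
go(-99.7,-41.8,89,48)
c=cam('top');print(*washers(c)[1:],sep='\n');slot(c)
I=c['color'];cv2.imwrite('pics/t5.png',cv2.resize(I[95:315,120:390],None,fx=2.9,fy=2.7)[:,:,::-1])"
```

```text
t 8.35 now [-101.1  -43.9] 88.7 phi 48.1 w 24.7 F [-1.9 -0.3  0.3] -> d [ 0.4  2.5 -0.3] turn 0.1
(array([258.8, 182.2]), array([ 12,  84, 520], dtype=int32), array([-38.1, -47.8]))
```

View pics/t5.png

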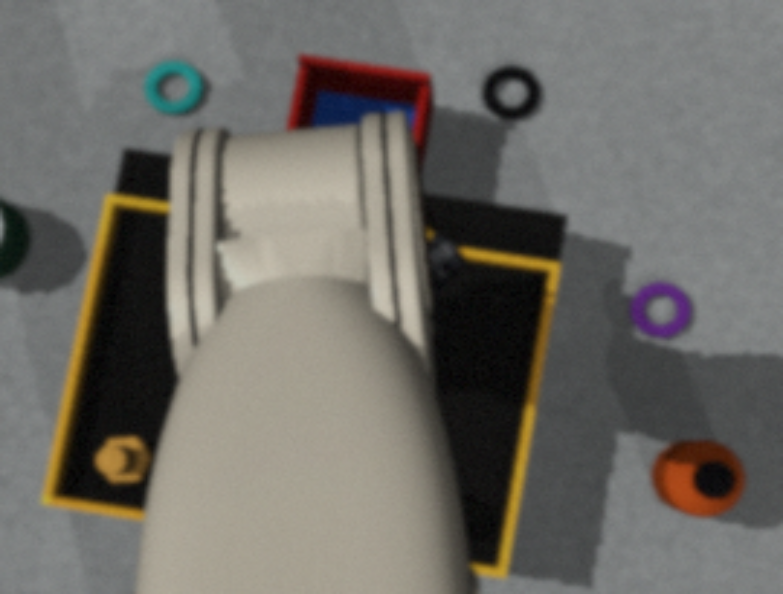

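The arm hides the washer, but the tool pose and the 1.9 N push force say it is being carried, and the places it left are empty. I'll continue with the arc.

Request:
apply_moves:
  moves:
    - [[0.5,5,0,0],[2.3,5,0,4.8],[2.3,5,0,4.8],[2.3,5,0,4.8],[2.3,5,0,4.8],[2.3,5,0,4.8],[2.3,5,0,4.8],[2.3,5,0,4.8],[2.3,5,0,4.8],[2.3,5,0,4.8]]

```text
clock: 9.4
eef_pos: [0.6105, 0.1109, 0.0882]
tool_rot: [0.735, 0.678, -0.003, 0.0]
ft_force: [-1.4, 0.9, 1.9]
grip_width: 0.0244
```

```bash
python3 -c "
from h import *
go(-22,0,89,0)
c=cam('scene');I=c['color'];cv2.imwrite('pics/s6.png',cv2.resize(I[140:300,230:430],None,fx=3.7,fy=3.7)[:,:,::-1])"
```

```text
t 9.4 now [-70.4   1. ] 88.2 phi 3.0 w 24.4 F [-1.4  0.9  1.9] -> d [-3.5 48.3 -1. ] turn 3.0
```

View pics/s6.png

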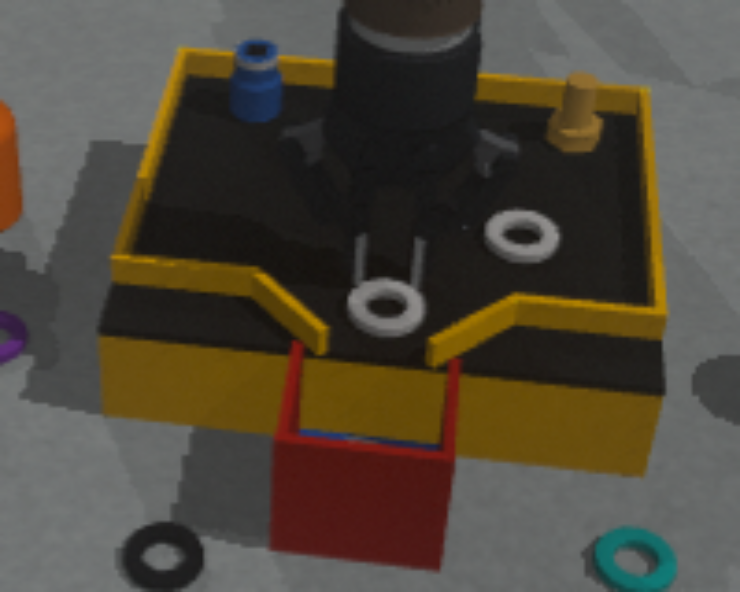

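Washer C is cradled at crop (387,305), centred on the gate, and A is untouched at (522,237). I'll push C through.

Request:
apply_moves:
  moves:
    - [[0.5,6,-0.5,1.5],[0,7,-0.5,1.5],[-0.5,8,0,0],[-0.5,8,0,0],[0,8,0,0],[0,6,0,0],[0,4,0,0],[0,2,0,0],[0,0,0,0],[0,0,0,0]]

```text
clock: 10.45
eef_pos: [0.6637, 0.104, 0.0882]
tool_rot: [0.753, 0.658, -0.002, 0.0]
ft_force: [-0.1, -0.1, 0.2]
grip_width: 0.0246
```

```bash
python3 -c "
from h import *
go(-20,0,89,0)"
```

```text
t 10.45 now [-16.8   1.3] 88.2 phi 0.1 w 24.6 F [-0.1 -0.1  0.2] -> d [-1.3 -3.2 -0.8] turn 0.1
```

Request:
apply_moves:
  moves:
    - [[0,-10,-5,0],[0,-10,-25,0],[10,-20,-20,0],[30,-25,0,0],[30,-25,0,0],[30,-25,0,0],[5,-5,0,8],[0,0,0,8],[0,0,0,8],[0,0,0,8]]

```text
clock: 11.45
eef_pos: [0.5463, 0.2292, 0.1447]
tool_rot: [0.909, 0.417, -0.002, -0.0]
ft_force: [-0.2, 0.7, 0.0]
grip_width: 0.0247
```

```bash
python3 -c "
from h import *
go(-145,113,94,-52)
c=cam('top');slot(c)"
```

```text
t 11.45 now [-149.9  109.6] 144.7 phi -33.0 w 24.7 F [-0.2  0.7  0. ] -> d [ 5.6  2.3 50.7] turn 19.0
slot blob [245. 151.] [ 24  27 437] [34. -1.]
```

The slot blob grew from 235 to 437 px, so two washers are down. Now A.

Request:
apply_moves:
  moves:
    - [[3,1,10,8],[3,1,15,8],[0,0,12,3],[0,0,8,0],[0,0,4,0],[0,0,2,0],[0,0,1,0],[0,0,0,0],[0,0,0,0],[0,0,0,0]]

```text
clock: 12.5
eef_pos: [0.5499, 0.2325, 0.0961]
tool_rot: [0.965, 0.262, 0.001, -0.001]
ft_force: [0.6, 0.6, 0.6]
grip_width: 0.0239
```

```bash
python3 -c "
from h import *
go(-145,113,89,-52)
print('end s1'); c=-117.2+77.4*.616-29.4*.616; d=77.7-77.4*.788+29.4*.788; go(c,d,89,-52)"
```

```text
t 12.5 now [-146.8  113.4] 96.1 phi -52.0 w 23.9 F [0.6 0.6 0.6] -> d [1.2 1.4 7.1] turn 0.0
end s1
t 12.5 now [-146.8  113.4] 96.1 phi -52.0 w 23.9 F [0.6 0.6 0.6] -> d [ 1.3 94.4  7.1] turn 0.0
```

Request:
apply_moves:
  moves:
    - [[1,0,4,0],[0,0,2.5,0],[0,6,0.5,0],[0,10,0,0],[0,11,0,0],[0,11,0,0],[0,11,0,0],[0,11,0,0],[0,11,0,0],[0,10,0,0]]

```text
clock: 13.5
eef_pos: [0.5955, 0.1574, 0.0889]
tool_rot: [0.965, 0.262, 0.002, -0.001]
ft_force: [0.7, 1.4, 0.9]
grip_width: 0.0241
```

```bash
python3 -c "
from h import *
c=-117.2+77.4*.616-29.4*.616; d=77.7-77.4*.788+29.4*.788; go(c,d,89,-52)"
```

```text
t 13.5 now [-91.6  45. ] 88.9 phi -51.9 w 24.1 F [0.7 1.4 0.9] -> d [-0.1  6.5 -0.1] turn 0.1
```

Request:
apply_moves:
  moves:
    - [[0,7,0,0],[-2.5,4,0,-5.7],[-2.5,4,0,-5.7],[-2.5,4,0,-5.7],[-2.5,4,0,-5.7],[-2.5,4,0,-5.7],[-2.5,4,0,-5.7],[-2.5,4,0,-5.7],[-2.5,4,0,-5.7],[-2.5,4,0,-5.7]]

```text
clock: 14.5
eef_pos: [0.6153, 0.1075, 0.0888]
tool_rot: [0.745, 0.667, 0.001, -0.001]
ft_force: [-0.3, -0.5, 0.8]
grip_width: 0.0244
```

```bash
python3 -c "
from h import *
go(-20,0,89,0)
c=cam('scene');I=c['color'];cv2.imwrite('pics/s7.png',cv2.resize(I[140:300,230:430],None,fx=3.7,fy=3.7)[:,:,::-1])"
```

```text
t 14.5 now [-65.2  -1.7] 88.8 phi 1.4 w 24.4 F [-0.3 -0.5  0.8] -> d [ 0.6 45.2 -0.3] turn 1.4
```

View pics/s7.png

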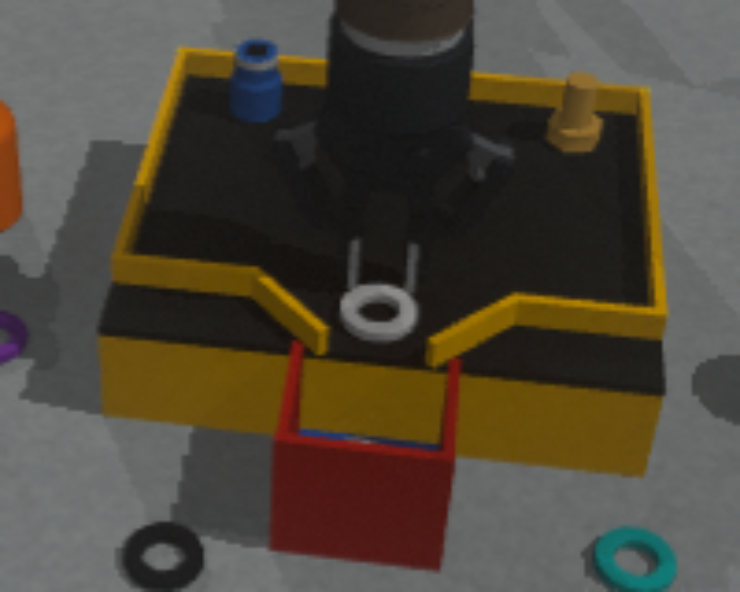

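Washer A is cradled at crop (378,312), just short of the gate. I'll push it through.

Request:
apply_moves:
  moves:
    - [[0,6,0,1.4],[0.5,7,0,0],[0.5,8,0,0],[0,8,0,0],[0,7,0,0],[0,5,0,0],[0,3,0,0],[0,0,0,0],[0,0,0,0],[0,0,0,0]]

```text
clock: 15.55
eef_pos: [0.6643, 0.1013, 0.0882]
tool_rot: [0.755, 0.655, 0.001, -0.001]
ft_force: [0.3, -0.2, 0.4]
grip_width: 0.0242
```

Request:
apply_moves:
  moves:
    - [[0,-10,-5,0],[0,-10,-25,0],[0,-25,-30,0],[0,-40,-20,0],[0,-40,-10,0],[0,-40,0,0],[0,-40,0,0],[0,-10,0,0],[0,0,0,0],[0,0,0,0]]

```text
clock: 16.55
eef_pos: [0.4372, 0.1324, 0.1839]
tool_rot: [0.755, 0.656, 0.002, -0.001]
ft_force: [0.4, -0.0, 0.6]
grip_width: 0.0241
```

```bash
python3 -c "
from h import *
go(-200,0,180,0)
c=cam('top');slot(c);print(*washers(c)[1:],sep='\n');I=c['color'];cv2.imwrite('pics/t8.png',cv2.resize(I[95:315,85:390],None,fx=2.6,fy=2.6)[:,:,::-1])"
```

```text
t 16.55 now [-245.1   -1. ] 183.9 phi -0.3 w 24.1 F [ 0.4 -0.   0.6] -> d [ 1.2 45.   4. ] turn -0.3
slot blob [244. 151.] [ 25  26 445] [33. -0.]
```

View pics/t8.png

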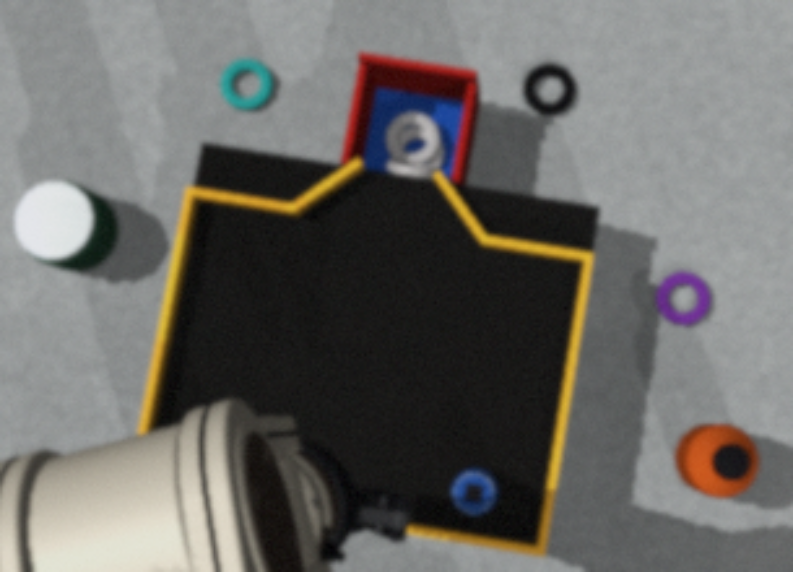

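The deck is empty. The washers lie stacked in the slot around crop (413,145), and the socket, oil and tin are in place. I'll do one last rest check with the bolt in view.

Request:
apply_moves:
  moves:
    - [[0,0,-30,0],[0,-20,-20,0],[-20,-30,0,0],[-20,-30,0,0],[-20,-20,0,0],[0,0,0,0],[0,0,0,0],[0,0,0,0],[0,0,0,0],[0,0,0,0]]

```text
clock: 17.6
eef_pos: [0.3406, 0.0866, 0.2354]
tool_rot: [0.757, 0.653, 0.005, 0.001]
ft_force: [0.4, -0.3, -0.1]
grip_width: 0.0241
```

```bash
python3 -c "
from h import *
import pickle
c=cam('top');slot(c);o=telemetry.get_obs();print(o['clock'],o['ft_force'].round(1))
for cc in(c,pickle.load(open('top0.pkl','rb'))):
  h=cv2.cvtColor(cc['color'],cv2.COLOR_RGB2HSV)
  for n,lo,hi,b in(('socket',(95,100,60),(120,255,255),(250,265,290,305)),('oil',(3,150,80),(14,255,255),(335,250,390,295)),('bolt',(10,80,90),(25,255,255),(148,250,177,278))):
    m=cv2.inRange(h,lo,hi)[b[1]:b[3],b[0]:b[2]];v,u=np.nonzero(m);print(n,len(u),(u.mean()+b[0]).round(1) if len(u) else '',(v.mean()+b[1]).round(1) if len(u) else '')
cv2.imwrite('pics/s9.png',cv2.resize(c['color'][95:315,85:390],None,fx=2.6,fy=2.6)[:,:,::-1])"
```

```text
slot blob [244. 151.] [ 25  26 447] [33. -0.]
17.65 [ 0.9  0.1 -0.2]
socket 241 266.6 283.8
oil 514 358.8 271.5
bolt 259 161.7 264.7
socket 239 266.6 283.8
oil 511 358.8 271.5
bolt 249 161.6 264.7
```

View pics/s9.png

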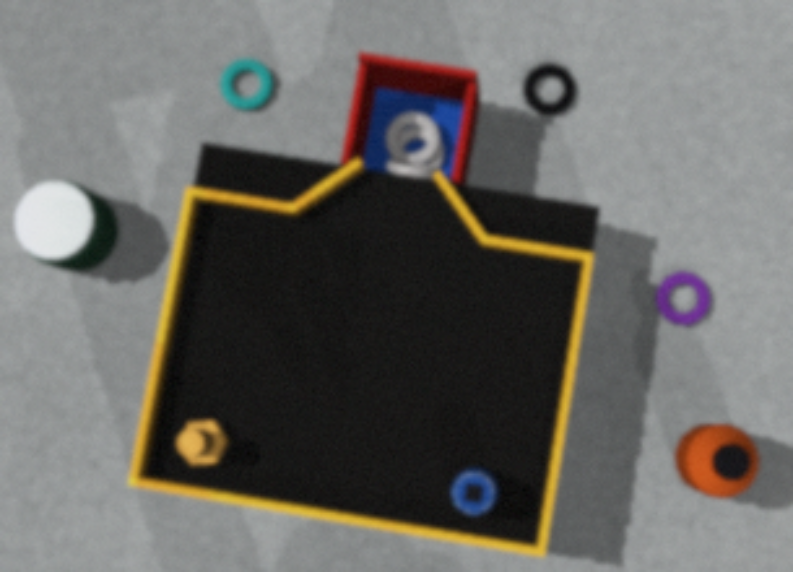

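The washers are stacked still in the slot at crop (413,145), the deck holds only the bolt and socket, and all bystanders are unmoved.

```bash
python3 -c "
from h import *
print(workorder.job_done())"
```

```text
the job is handed in; nothing more can be done
None
```

I swept all three steel washers through the gate with the fingertips and handed the job in at about 17.7 s. The middle one went first, then the one on the -y side, then the one on the +y side. None was picked up.

- **Washers:** The last pictures show the deck clear of washers and the pile lying still in the slot, at about tray (33, 0) mm. The pile did not move between two looks 1 s apart. The slot blob grew from 235 to 437 px after the second washer. After the third it barely grew (445 px), because they overlap in a stack. So the count of three rests on the empty deck, not on three separate rings.
- **Bystanders:** The socket, bolt and oil bottle are within 0.1 px of where they started. The tin I checked only by eye; it looks unmoved.
- **Robot:** The arm was clear of everything at the end, and the force readings I took stayed within about 2 N on each axis. Job hand-in gives no verdict, so the result itself is unconfirmed.

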